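# Dispense one drinking chocolate into the glass mug

## Robot

A 6-joint arm with a two-finger parallel gripper is mounted at the origin on a cart in front of the work surface, level with it; the furniture and walls round the work are solid. World frame = base frame: x ahead of the robot, y to its left, z up, the work surface at z = 0. Lengths are in mm, angles in rad, forces in N, time in s.
With the tool pointing down it reaches from about 275 to 1000 mm from the base axis. Payload 8.4 kg.
Tool frame: the origin (TCP) lies midway between the tips of the shut fingers; the grasp point (between the pads) lies 19 mm behind it; z points along the fingers, y is the line along which they close (so a half turn about z gives the same grasp; the last joint's range is limited). The gripper opens to 85 mm and grips with 20 to 120 N. Pads are 22 mm wide; open, the fingers measure 114 mm over their backs; the gripper's body (76 mm by 85 mm) begins 54 mm behind the grasp point. The pads swing forward as they close: fully open they stand 13 mm farther back than shut.
Start: joints at [1.298, 0.353, 1.633, -0, 1.155, -0.002], TCP at [167.187, 602.226, 231.281] pointing down, gripper open.
Joint ranges: [-2.63, 2.63], [-0.92, 2.1], [0.06, 2.66], [-1.3, 4.44], [0, 2.69], [-3.02, 3.02]. Speed limits (rad/s): [2.22, 2.22, 2.79, 3.14, 3.14, 3.14].

## Interface

Orientations are given as [roll, pitch, yaw] about the fixed x, y, z axes, in that order (R = Rz(yaw) Ry(pitch) Rx(roll)).
In Python, from rig import monitor, imaging, r gives the robot as it stands.
- The arm moves only by the tool drive_tool, never from a script. Its argument "plan" is a list of rows, each an object of numbers: "x", "y", "z": the shift along the tool's x, y, z in units of 50 mm (1.0 is 50 mm); "ax", "ay", "az": the turn, a rotation vector about the tool's x, y, z in units of 6 degrees (1.0 is 6 degrees); "hand": the finger opening in mm, from 0 to 85.4. In form: [{"x": .., "y": .., "z": .., "ax": .., "ay": .., "az": .., "hand": ..}, ...]. A call has 1 to 8 rows; each row is the pose to reach, as a shift and turn from the pose commanded when the call began, along the tool's axes at that moment; what a row does not reach only later rows make up. A row lasts 1/10 s, in which the tool goes at most 50 mm and 8.59 degrees, less where a joint would pass 70% of its speed; a pose out of reach is approached as far as the arm can. A call with a gripper value outside its range is refused whole. The fingers move at their own pace and stop on an object; "grip_force" is the grip in N (left out, the last holds). Time passes only in rows, so rows that repeat a pose let the fingers close. It gives the time, the measured TCP pose, the force, the opening and the grip force at its end, in the units of the state.
- monitor.sense(): the state, without advancing time (a new reading comes with each control period).
- imaging.grab_frame(name): name is "side" or "top" or "wrist"; returns the picture (420x560x3 uint8, red, green, blue); there is no depth.
- imaging.camera_info(name): a dict with "mtx" (3x3 intrinsics, pixels), "R" (3x3) and "t" (3): a world point X has camera coordinates R X + t. Camera axes: x right, y down, z forward; pixel columns grow to the right and rows downward; lengths in mm; the calibration is good to about 2 mm. A picture is of the moment at which its call begins: read the wrist's pose just before it. camera_info takes no time and is no camera call; for the wrist camera it gives the pose at the moment of the call.
- r.sign_off(): hands the job in; it is judged then, once.
The state is a dict: "clock": time; "qpos": joint angles; "qvel": joint speeds; "joint_efforts": joint torques, N m; "eef_pos": TCP position; "tcp_rot": TCP orientation; "contact_force": force on the tool from outside, world axes, zero at the start; "wrist_torque": the same for the moment, N m; "opening": opening from 0.0 (shut) to 1.0 (fully open); "grasp_force": force on a finger pad.
Only numpy, scipy, OpenCV 4.12 (cv2) and the standard library are available. Lean on these libraries where they do the work, as an engineer would, in place of code of your own. Each camera call takes 0.05 s, during which the arm holds its last target. There are 200 camera calls.

## Task

Get a mug of hot chocolate ready: push the clear glass mug that stands before the lip of the wire chocolate dispenser along the worktop, without lifting it, until it rests against both front legs of the dispenser, under the lip of its lane. Then press the dispenser's wooden key down with the fingertips to lift the gate and keep it down until one chocolate has rolled out into the mug, and let the key come up again so that the gate closes and the other three stay in the lane. Do not touch the chocolates, and leave the other things where they stand.

Things in the scene. Friction and masses are not known exactly. Their poses are not given: they have to be found in the camera images.
- dispenser: Fixed drinking-chocolate dispenser: sloping steel-wire lane on a pale wooden board (150 x 220 x 14 mm). Origin on the worktop midway between the front legs. Own axes: the lane lies over x = 0 and climbs along +y at 15 degrees; the key is on the -x side. The legs, upright 10 mm rods at x = +-32, y = 6 mm, up to z = 108 mm, are the stop for the mug.
- lane_lip (a point): Lower end of the lane, over the front legs, at its wire floor, 112 mm above the worktop; the guard wires there reach to 134 mm. The lane is 50 mm wide.
- lane_top (a point): Upper, closed end of the lane, 205 mm from the lip, at its wire floor (about 165 mm above the worktop; guard wires to 190 mm).
- pivot (a point): Middle of the rocker's level pivot, parallel to the dispenser's y, 53 mm beside the lane (at x = -53, y = 64, z = 148 mm of the dispenser). The rocker's -x end carries the key, its +x end the gate; a curved finger on it comes up behind the lowest chocolate and holds the others back while the gate is up.
- gate (a point): Top of the gate plate, which hangs in front of the lowest chocolate; about 177 mm above the worktop when closed, about 200 mm (a corner 210 mm) when lifted.
- cup_place (a point): Where the mug's axis belongs: worktop point at x = 0, y = -38 mm of the dispenser, z = 0, where the chocolate falls. A mug pushed along the dispenser's +y until its bowl touches both legs has its axis here within about 7 mm.
- key (a point): Wooden thumb key on the rocker's free end, a plate 34 (x) x 36 (y) x 6 mm; point: middle of its top face. At rest it slopes, free end up by 0.3 rad, its middle at x = -103, y = 52, z = 169 mm of the dispenser; fully down (hard stop) it slopes 0.32 rad the other way, middle at z = 137 mm, x = -104 mm. Spring: about 1 N to start it, about 4 N to hold it fully down; it comes up by itself.
- rocker (a joint): Angle of the rocker in rad: 0 at rest (key up, gate closed), 0.62 key fully down, gate fully open. The chocolate is held up to 0.4 and free to roll from about 0.5; it needs about half a second to reach the mug.
- mug: Clear glass mug, about 0.33 kg, 88 mm high; foot 60 mm, bowl 96 to 100 mm wide from z = 33 mm up; slides easily, push it low. Origin on its underside; bowl axis at y = +16 mm of its own; the 10 mm loop handle reaches along -y to 82 mm from that axis, 37 to 78 mm high. It starts 60 to 145 mm short of its place on the dispenser's -y side, up to 40 mm aside, handle roughly to the dispenser's -x.
- mug_mouth (a point): Centre of the mug's mouth, on the bowl's axis at the rim, 88 mm above its foot. The mouth is about 90 mm wide inside.
- chocolate_1_center (a point): Middle of the lowest chocolate, a hard dark-brown ball 36 mm across, about 30 g, lying against the gate.
- chocolate_2_center (a point): Middle of the second chocolate in the lane, same as the first.
- chocolate_3_center (a point): Middle of the third chocolate.
- chocolate_4_center (a point): Middle of the fourth, uppermost chocolate.
- teaspoon: Bystander: teaspoon with a red handle, 132 mm, lying on the worktop.
- gilt_coupe: Bystander: stemmed glass with a gilt rim, 92 mm wide, 121 mm high; origin under its foot.
- smoke_cup: Bystander: wide low smoked-glass cup, 136 x 163 x 74 mm; origin under its foot.
- jug: Bystander: clear glass jug, 74 x 121 x 170 mm; origin under its foot.
- chocolate_1: The lowest chocolate itself (its axes turn as it rolls; use its middle).
- chocolate_2: A chocolate that stays in the lane.
- chocolate_3: A chocolate that stays in the lane.
- chocolate_4: A chocolate that stays in the lane.

How it is judged (in metres and radians):
On the way, in this order (a step that is already met when the one before it is completed fails the run):
1. the mug stands upright in its place against the legs, the key still up (horizontal distance between mug_mouth and cup_place below 0.016 m and angle between mug's own z axis and vertical below 0.1 rad and value of joint rocker below 0.1 rad), for 0.2 s.
2. the fingertips, at the key, press it down and lift the gate, the mug in place (horizontal distance between mug_mouth and cup_place below 0.016 m and angle between mug's own z axis and vertical below 0.1 rad and value of joint rocker above 0.3 rad and distance between the grasp point and key below 0.065 m), for 0.05 s.
3. the lowest chocolate is in the mug while the key is still held down (horizontal distance between chocolate_1_center and mug_mouth below 0.04 m and z of chocolate_1_center in the frame of mug_mouth between -0.088 and -0.02 m and value of joint rocker above 0.4 rad), for 0.1 s.
At the end, for the whole second after the job is handed in: The mug stands upright (within 0.1 rad) with its axis within 16 mm of its place, at rest, the first chocolate lies in it, the key is up (rocker below 0.06 rad) and the other three chocolates are still in the lane (horizontal distance between mug_mouth and cup_place below 0.016 m and angle between mug's own z axis and vertical below 0.1 rad and horizontal distance between chocolate_1_center and mug_mouth below 0.04 m and z of chocolate_1_center in the frame of mug_mouth between -0.088 and -0.02 m and z of each of chocolate_2_center, chocolate_3_center, chocolate_4_center in the frame of dispenser above 0.135 m and value of joint rocker below 0.06 rad and linear speed of mug below 0.02 m/s and linear speed of chocolate_1 below 0.05 m/s); the robot touches nothing.
It fails at once if the mug is lifted off the worktop (more than 12 mm) or tipped over (height (world z) of mug above 0.012 m or angle between mug's own z axis and vertical above 0.35 rad).
It fails at once if a chocolate is touched by the robot (contact force between any of the fingers, the arm and chocolate_1 above 0.3 N or contact force between any of the fingers, the arm and chocolate_2 above 0.3 N or contact force between any of the fingers, the arm and chocolate_3 above 0.3 N or contact force between any of the fingers, the arm and chocolate_4 above 0.3 N).
It fails at once if a second chocolate leaves the lane (not (z of chocolate_2_center in the frame of dispenser above 0.135 m) or not (z of chocolate_3_center in the frame of dispenser above 0.135 m) or not (z of chocolate_4_center in the frame of dispenser above 0.135 m)).
It fails at once if another thing on the worktop is pushed away (more than 20 mm) (distance of any of teaspoon, gilt_coupe, smoke_cup, jug from where it was at the start of the episode above 0.02 m).
It also fails if it takes over 48 s, if anything falls off the work surface, if the arm or the gripper's body presses on something with over 40 N, if the wrist force passes 120 N, or if a joint passes its speed limit or range.

## Working session

There is one attempt and no reset: what is moved stays moved. The work goes in short steps, Python scripts to look and compute and a tool call to move; the robot and the scene stay as the last step left them, time stands still between calls to the robot, and variables do not carry over. Pictures are saved under pics/ and viewed, at most 11 in all, crops included, and the job is handed in when it is done.

Besides the shell and the picture viewer there is one more tool, called after "Call:" as name(argument=value, ...), one argument or row to a line, values as JSON. drive_tool: Moves the arm, as the interface text tells. Its arguments: {"type":"object","properties":{"plan":{"type":"array","items":{"type":"object","properties":{"x":{"type":"number"},"y":{"type":"number"},"z":{"type":"number"},"ax":{"type":"number"},"ay":{"type":"number"},"az":{"type":"number"},"hand":{"type":"number"}}}},"grip_force":{"type":"number"}},"required":["plan"]}

```bash
mkdir -p pics; python3 - <<'E'
from rig import monitor, imaging, r
import cv2,json,numpy as np
print(monitor.sense())
for n in ("side","top"):
    im=imaging.grab_frame(n); cv2.imwrite(f"pics/{n}0.png",im[:,:,::-1])
    c=imaging.camera_info(n); print(n,c)
E
```

```text
{'clock': 0.0, 'qpos': array([ 1.29760513e+00,  3.53652076e-01,  1.63410525e+00,  2.59790766e-06,
        1.15517076e+00, -2.39182390e-03]), 'qvel': array([-0.00098   ,  0.0008233 ,  0.00128762,  0.00147957, -0.00108414,
        0.00179506]), 'joint_efforts': array([ 5.51807490e-03, -6.05262566e+01, -3.42069805e+01,  4.30257742e-04,
        9.36729979e-03,  1.45637409e-05]), 'eef_pos': array([167.06169525, 601.79240768, 230.57157117]), 'tcp_rot': array([-3.14025722e+00, -5.56945133e-06,  2.87079223e+00]), 'contact_force': array([-0.63050028,  0.02578132, -0.21223657]), 'wrist_torque': array([-0.01265325,  0.02772544,  0.01986876]), 'grasp_force': 0.0, 'opening': 0.9998041004359018}
side {'mtx': array([[511.51151017,   0.        , 290.08072614],
       [  0.        , 511.51151017, 202.75393425],
       [  0.        ,   0.        ,   1.        ]]), 'R': array([[ 0.9239016 , -0.382578  , -0.00631749],
       [-0.13958969, -0.32163556, -0.93651764],
       [ 0.35625912,  0.866132  , -0.35056355]]), 't': array([-535.118799  ,  203.1204743 , 1253.37207622])}
top {'mtx': array([[442.25369411,   0.        , 273.04835957],
       [  0.        , 442.25369411, 210.28518593],
       [  0.        ,   0.        ,   1.        ]]), 'R': array([[ 0.04182048, -0.99910572,  0.006229  ],
       [-0.97793071, -0.04220986, -0.20462127],
       [ 0.2047012 ,  0.00246583, -0.9788214 ]]), 't': array([  13.15798208,  626.35036152, 1244.0521459 ])}
```

View pics/top0.png

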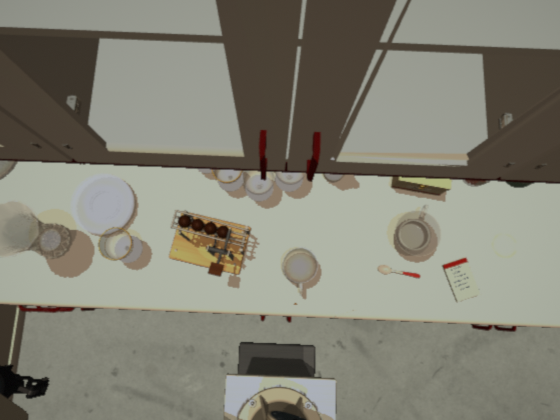

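View pics/side0.png

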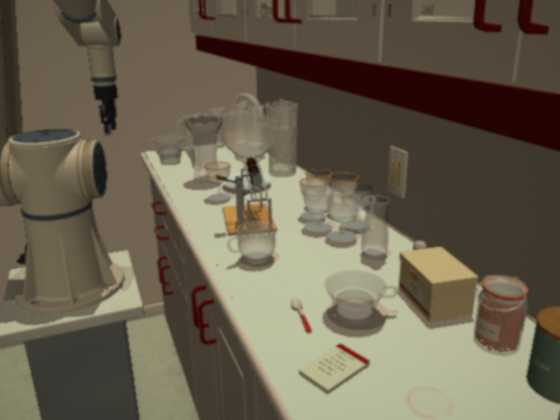

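```bash
cat > h.py <<'E'
import numpy as np, cv2
from rig import monitor, imaging, r
def ray(n,u,v,z,c=None):
    c=c or imaging.camera_info(n)
    R,t=c["R"],c["t"]; o=-R.T@t
    d=R.T@np.linalg.inv(c["mtx"])@[u,v,1.]
    return o+d*(z-o[2])/d[2]
def proj(n,X,c=None):
    c=c or imaging.camera_info(n)
    p=c["mtx"]@(c["R"]@np.asarray(X,float)+c["t"]); return p[:2]/p[2]
E
python3 - <<'E'
from h import *
im=cv2.imread("pics/top0.png")
cv2.imwrite("pics/topc.png",cv2.resize(im[195:305,160:335],None,fx=4.5,fy=4.5,interpolation=cv2.INTER_CUBIC))
E
```

```text
(no output)
```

View pics/topc.png

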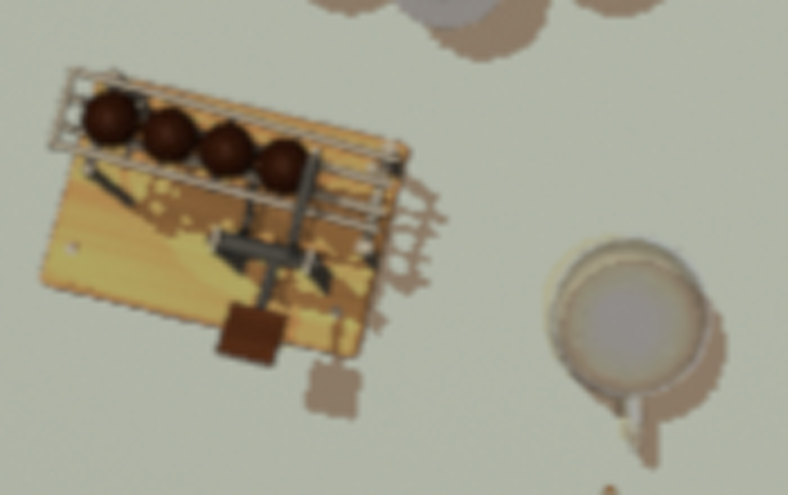

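```bash
cat > pose.py <<'E'
from h import *
from scipy.optimize import least_squares
c=imaging.camera_info("top")
P=lambda a:np.array(a)/4.5+[160-.4,195-.4]
ch=[P(a) for a in [(284,166),(228,150),(170,134),(110,117)]]
key=P((251,334))
def T(p,X):
    cs,sn=np.cos(p[2]),np.sin(p[2]); x,y,z=X
    return [p[0]+cs*x-sn*y,p[1]+sn*x+cs*y,z]
def f(p):
    e=list(proj("top",T(p,(-103,52,169)),c)-key)
    for i in range(4):
        y=p[3]+34.8*i
        e+=list(proj("top",T(p,(0,y,112+18.6+y*np.tan(np.radians(15)))),c)-ch[i])
    return e
s=least_squares(f,[400,50,0,85])
if __name__=="__main__":
    print(s.x,np.round(s.fun,2))
    for q in [(410,143),(358,357),(42,282)]:
        w=ray("top",*P(q),14,c); d=w[:2]-s.x[:2]; a=s.x[2]
        print("board corner own",[d@[np.cos(a),np.sin(a)],d@[-np.sin(a),np.cos(a)]])
    m=ray("top",*P((632,316)),80,c); print("mug",m)
    for dz in (0,40,88): print(dz, ray("top",*P((632,316)),dz,c))
    print("cupplace",T(s.x,(0,-38,0)), "key",T(s.x,(-103,52,169)))
    d=m[:2]-s.x[:2];a=s.x[2]; print("mug own",[d@[np.cos(a),np.sin(a)],d@[-np.sin(a),np.cos(a)]])
    print("handle end",ray("top",*P((628,435)),60,c))
E
python3 pose.py
```

```text
[ 5.29625744e+02  1.13255902e+02 -2.04319557e-01  6.25913995e+01] [ 0.04 -0.15  0.08  0.15 -0.17  0.07 -0.14 -0.05  0.17 -0.  ]
board corner own [np.float64(53.52057311543263), np.float64(3.569268879782466)]
board corner own [np.float64(-94.15506428541711), np.float64(0.4903600966231334)]
board corner own [np.float64(-97.64802300893467), np.float64(217.91326724204927)]
mug [466.60874253 -43.85255675  80.        ]
0 [473.51610956 -48.93203875   0.        ]
40 [470.06242604 -46.39229775  40.        ]
88 [465.91800582 -43.34460855  88.        ]
cupplace [np.float64(521.9155094460333), np.float64(76.04633007757633), 0] key [np.float64(439.3190668812889), np.float64(185.073059257392), 169]
mug own [np.float64(-29.828751791450635), np.float64(-166.62669667151144)]
handle end [392.88258675 -44.79103579  60.        ]
```

```bash
cat >> h.py <<'E'
from scipy.spatial.transform import Rotation as Ro
def go(p,yaw,tilt=0):
    s=monitor.sense(); R0=Ro.from_euler("xyz",s["tcp_rot"])
    R1=Ro.from_euler("z",yaw)*Ro.from_euler("x",np.pi)*Ro.from_euler("y",np.radians(tilt))
    d=R0.inv().apply(np.array(p)-s["eef_pos"])/50
    v=(R0.inv()*R1).as_rotvec(degrees=True)/6
    print("t",s["clock"],"from",s["eef_pos"].round(1),"xyz",d.round(2),"a",v.round(2),"F",s["contact_force"].round(1))
E
python3 -c "
from h import *
go((300,200,300),1.8)"
```

```text
t 0.1 from [167.1 601.8 230.6] xyz [-4.71 -7.03 -1.38] a [-1.000e-02  1.000e-02  1.023e+01] F [-1.  -0.7  0.1]
```

Call:
drive_tool(
  plan=[
    {"x": -0.1, "y": -0.2, "z": -0.9, "az": 0.5, "hand": 40},
    {"x": -0.6, "y": -1.0, "z": -1.38, "az": 1.8, "hand": 40},
    {"x": -1.1, "y": -1.8, "z": -1.38, "az": 3.2, "hand": 40},
    {"x": -1.6, "y": -2.6, "z": -1.38, "az": 4.6, "hand": 40},
    {"x": -2.1, "y": -3.4, "z": -1.38, "az": 6.0, "hand": 40},
    {"x": -2.6, "y": -4.2, "z": -1.38, "az": 7.4, "hand": 40},
    {"x": -3.1, "y": -5.0, "z": -1.38, "az": 8.8, "hand": 40},
    {"x": -3.6, "y": -5.6, "z": -1.38, "az": 10, "hand": 40},
  ],
)

```text
invalid input
```

```bash
python3 -c "
from h import *
go((340,-120,260),1.133,25)"
```

```text
t 0.1 from [167.1 601.8 230.6] xyz [ -7.19 -12.99  -0.57] a [-3.62  3.07 16.3 ] F [-1.  -0.7  0.1]
```

Call:
drive_tool(
  plan=[
    {"x": -0.1, "y": -0.2, "z": -0.9, "ax": 0, "ay": 0, "az": 0.5, "hand": 40},
    {"x": -0.6, "y": -1.0, "z": -1.38, "ax": 0, "ay": 0, "az": 1.8, "hand": 40},
    {"x": -1.1, "y": -1.8, "z": -1.38, "ax": 0, "ay": 0, "az": 3.2, "hand": 40},
    {"x": -1.6, "y": -2.6, "z": -1.38, "ax": 0, "ay": 0, "az": 4.6, "hand": 40},
    {"x": -2.1, "y": -3.4, "z": -1.38, "ax": 0, "ay": 0, "az": 6.0, "hand": 40},
    {"x": -2.6, "y": -4.2, "z": -1.38, "ax": 0, "ay": 0, "az": 7.4, "hand": 40},
    {"x": -3.1, "y": -5.0, "z": -1.38, "ax": 0, "ay": 0, "az": 8.8, "hand": 40},
    {"x": -3.6, "y": -5.6, "z": -1.38, "ax": 0, "ay": 0, "az": 10, "hand": 40},
  ],
)

```text
clock: 0.9
eef_pos: [265.3, 281.8, 300.0]
tcp_rot: [-3.141, 0.001, 1.818]
contact_force: [1.0, 0.9, 0.4]
opening: 0.466
grasp_force: 0.0
```

```bash
python3 -c "
from h import *
go((340,-120,260),1.133,25)"
```

```text
t 0.9 from [265.3 281.8 300. ] xyz [-8.16 -0.52  0.8 ] a [-1.43  4.01  6.44] F [1.  0.9 0.4]
```

Call:
drive_tool(
  plan=[
    {"x": -0.9, "y": 0, "z": 0, "ax": 0, "ay": 0, "az": 0.8, "hand": 40},
    {"x": -1.8, "y": -0.1, "z": 0, "ax": -0.2, "ay": 0.4, "az": 1.8, "hand": 40},
    {"x": -2.8, "y": -0.2, "z": 0, "ax": -0.4, "ay": 1.0, "az": 2.8, "hand": 40},
    {"x": -3.8, "y": -0.3, "z": 0.1, "ax": -0.6, "ay": 1.7, "az": 3.7, "hand": 40},
    {"x": -4.8, "y": -0.4, "z": 0.2, "ax": -0.9, "ay": 2.4, "az": 4.6, "hand": 40},
    {"x": -5.8, "y": -0.4, "z": 0.4, "ax": -1.1, "ay": 3.0, "az": 5.4, "hand": 40},
    {"x": -6.8, "y": -0.5, "z": 0.6, "ax": -1.3, "ay": 3.6, "az": 6.0, "hand": 40},
    {"x": -7.8, "y": -0.52, "z": 0.8, "ax": -1.43, "ay": 4.0, "az": 6.44, "hand": 40},
  ],
)

```text
clock: 1.7
eef_pos: [316.5, 13.3, 279.8]
tcp_rot: [3.135, -0.373, 1.213]
contact_force: [1.1, 0.7, 0.1]
opening: 0.464
grasp_force: 0.0
```

```bash
python3 -c "
from h import *
go((428,-127,90),1.133,25)
cv2.imwrite('pics/w1.png',imaging.grab_frame('wrist')[:,:,::-1])"
```

```text
t 1.7 from [316.5  13.3 279.8] xyz [-3.1   3.06  2.88] a [-0.24  0.61  0.7 ] F [1.1 0.7 0.1]
```

View pics/w1.png

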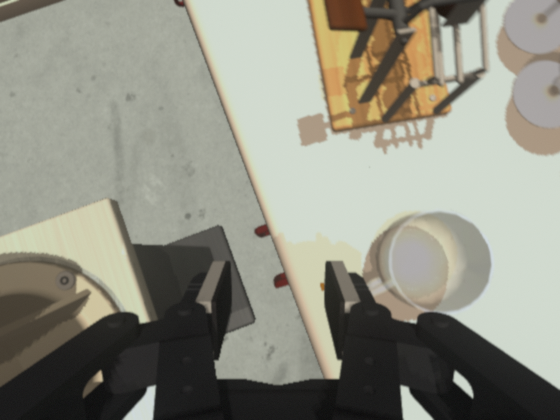

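```bash
python3 -c "
from h import *
go((345,-130,170),1.133,25)"
```

```text
t 1.75 from [316.8   7.9 278.5] xyz [-2.99  1.52  1.16] a [-0.2  0.6  0.6] F [-0.3 -1.7 -1.7]
```

Call:
drive_tool(
  plan=[
    {"x": -1.0, "y": 0.3, "z": 0.1, "ax": -0.1, "ay": 0.3, "az": 0.3, "hand": 40},
    {"x": -1.9, "y": 0.7, "z": 0.4, "ax": -0.2, "ay": 0.6, "az": 0.6, "hand": 40},
    {"x": -2.7, "y": 1.2, "z": 0.8, "ax": -0.2, "ay": 0.6, "az": 0.6, "hand": 40},
    {"x": -2.99, "y": 1.52, "z": 1.16, "ax": -0.2, "ay": 0.6, "az": 0.6, "hand": 40},
    {"x": -2.99, "y": 1.52, "z": 1.16, "ax": -0.2, "ay": 0.6, "az": 0.6, "hand": 40},
    {"x": -2.99, "y": 1.52, "z": 1.16, "ax": -0.2, "ay": 0.6, "az": 0.6, "hand": 40},
  ],
)

```text
clock: 2.35
eef_pos: [345.9, -122.5, 171.1]
tcp_rot: [-3.136, -0.434, 1.145]
contact_force: [0.1, -0.3, 0.3]
opening: 0.468
grasp_force: 0.0
```

```bash
python3 -c "
from h import *
go((428,-127,60),1.133,25)
im=imaging.grab_frame('top');cv2.imwrite('pics/t2.png',im[:,:,::-1])"
```

```text
t 2.35 from [ 345.9 -122.5  171.1] xyz [-0.39  1.55  2.26] a [-0.1   0.02  0.1 ] F [ 0.1 -0.3  0.3]
```

Call:
drive_tool(
  plan=[
    {"x": -0.15, "y": 0.7, "z": 0.5, "ax": 0, "ay": 0, "az": 0.1, "hand": 40},
    {"x": -0.3, "y": 1.4, "z": 1.2, "ax": -0.1, "ay": 0, "az": 0.1, "hand": 40},
    {"x": -0.39, "y": 1.55, "z": 1.8, "ax": -0.1, "ay": 0, "az": 0.1, "hand": 40},
    {"x": -0.39, "y": 1.55, "z": 2.26, "ax": -0.1, "ay": 0, "az": 0.1, "hand": 40},
    {"x": -0.39, "y": 1.55, "z": 2.26, "ax": -0.1, "ay": 0, "az": 0.1, "hand": 40},
    {"x": -0.39, "y": 1.55, "z": 2.26, "ax": -0.1, "ay": 0, "az": 0.1, "hand": 40},
  ],
)

```text
clock: 3.0
eef_pos: [429.3, -127.1, 62.2]
tcp_rot: [3.137, -0.433, 1.137]
contact_force: [-1.5, 0.7, -0.2]
opening: 0.468
grasp_force: 0.0
```

```bash
python3 -c "
from h import *
go((428,-125,34),1.133,25)
c=imaging.camera_info('wrist')
im=imaging.grab_frame('wrist');cv2.imwrite('pics/w2.png',im[:,:,::-1])
print(proj('wrist',(466,-43.5,88),c),proj('wrist',(522,76,88),c),proj('wrist',(393,-45,60),c))"
```

```text
t 3.0 from [ 429.3 -127.1   62.2] xyz [-0.21 -0.04  0.52] a [0.03 0.03 0.04] F [-1.5  0.7 -0.2]
[272.13812242  46.73669181] [ 273.77063459 -216.36378241] [130.87367689 147.11328928]
```

View pics/w2.png

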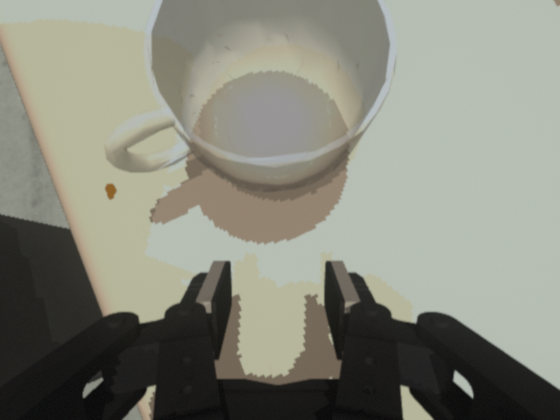

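Call:
drive_tool(
  plan=[
    {"x": -0.1, "y": -0.04, "z": 0.3, "ax": 0, "ay": 0, "az": 0, "hand": 40},
    {"x": -0.21, "y": -0.04, "z": 0.52, "ax": 0, "ay": 0, "az": 0, "hand": 40},
    {"x": 0.05, "y": -0.04, "z": 0.63, "ax": 0, "ay": 0, "az": 0, "hand": 40},
    {"x": 0.25, "y": -0.04, "z": 0.72, "ax": 0, "ay": 0, "az": 0, "hand": 40},
    {"x": 0.37, "y": -0.04, "z": 0.78, "ax": 0, "ay": 0, "az": 0, "hand": 40},
    {"x": 0.5, "y": -0.04, "z": 0.84, "ax": 0, "ay": 0, "az": 0, "hand": 40},
  ],
)

```text
clock: 3.65
eef_pos: [445.0, -90.2, 33.6]
tcp_rot: [3.137, -0.433, 1.136]
contact_force: [-0.1, -1.3, 0.6]
opening: 0.466
grasp_force: 0.0
```

```bash
python3 -c "
from h import *
go((500,29,34),1.133,25)"
```

```text
t 3.65 from [445.  -90.2  33.6] xyz [ 2.39 -0.01  1.09] a [0.04 0.03 0.02] F [-0.1 -1.3  0.6]
```

Contact about due. Push 85 mm of the remaining 131 mm, then look.

Call:
drive_tool(
  plan=[
    {"x": 0.18, "y": 0, "z": 0.08, "ax": 0, "ay": 0, "az": 0, "hand": 40},
    {"x": 0.38, "y": 0, "z": 0.17, "ax": 0, "ay": 0, "az": 0, "hand": 40},
    {"x": 0.58, "y": 0, "z": 0.26, "ax": 0, "ay": 0, "az": 0, "hand": 40},
    {"x": 0.8, "y": 0, "z": 0.36, "ax": 0, "ay": 0, "az": 0, "hand": 40},
    {"x": 1.02, "y": 0, "z": 0.46, "ax": 0, "ay": 0, "az": 0, "hand": 40},
    {"x": 1.24, "y": 0, "z": 0.56, "ax": 0, "ay": 0, "az": 0, "hand": 40},
    {"x": 1.42, "y": 0, "z": 0.64, "ax": 0, "ay": 0, "az": 0, "hand": 40},
    {"x": 1.55, "y": 0, "z": 0.7, "ax": 0, "ay": 0, "az": 0, "hand": 40},
  ],
)

```text
clock: 4.45
eef_pos: [480.9, -12.4, 33.9]
tcp_rot: [3.138, -0.433, 1.136]
contact_force: [-0.5, -1.7, 0.6]
opening: 0.469
grasp_force: 0.6
```

```bash
python3 -c "
from h import *
go((500,29,34),1.133,25)
c=imaging.camera_info('wrist')
im=imaging.grab_frame('wrist');cv2.imwrite('pics/w3.png',im[:,:,::-1])
s=monitor.sense()['eef_pos']
print(proj('wrist',(s[0]+.424*52,s[1]+.905*52,88),c))"
```

```text
t 4.45 from [480.9 -12.4  33.9] xyz [ 0.83 -0.    0.38] a [0.03 0.03 0.02] F [-0.5 -1.7  0.6]
[277.61813497 105.47489695]
```

View pics/w3.png

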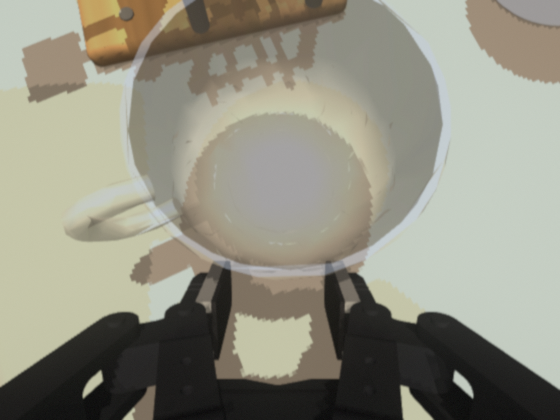

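Call:
drive_tool(
  plan=[
    {"x": 0.18, "y": 0, "z": 0.08, "ax": 0, "ay": 0, "az": 0, "hand": 40},
    {"x": 0.36, "y": 0, "z": 0.165, "ax": 0, "ay": 0, "az": 0, "hand": 40},
    {"x": 0.53, "y": 0, "z": 0.24, "ax": 0, "ay": 0, "az": 0, "hand": 40},
    {"x": 0.66, "y": 0, "z": 0.3, "ax": 0, "ay": 0, "az": 0, "hand": 40},
    {"x": 0.76, "y": 0, "z": 0.35, "ax": 0, "ay": 0, "az": 0, "hand": 40},
    {"x": 0.83, "y": 0, "z": 0.38, "ax": 0, "ay": 0, "az": 0, "hand": 40},
  ],
)

```text
clock: 5.1
eef_pos: [500.1, 28.4, 34.1]
tcp_rot: [3.138, -0.433, 1.136]
contact_force: [-0.7, -1.7, 0.7]
opening: 0.465
grasp_force: 0.6
```

```bash
python3 -c "
from h import *
go((505,39,34),1.133,25)
im=imaging.grab_frame('top');cv2.imwrite('pics/t3.png',cv2.resize(im[195:305,160:335,::-1],None,fx=4.5,fy=4.5,interpolation=cv2.INTER_CUBIC))
for X in [(522,76,88),(522+49,76,88),(522-49,76,88),(522,76-49,88)]: print(((proj('top',X)-[159.6,194.6])*4.5).round())
"
```

```text
t 5.1 from [500.1  28.4  34.1] xyz [ 0.21 -0.    0.1 ] a [0.03 0.03 0.02] F [-0.7 -1.7  0.7]
[447. 220.]
[451. 144.]
[443. 297.]
[524. 223.]
```

View pics/t3.png

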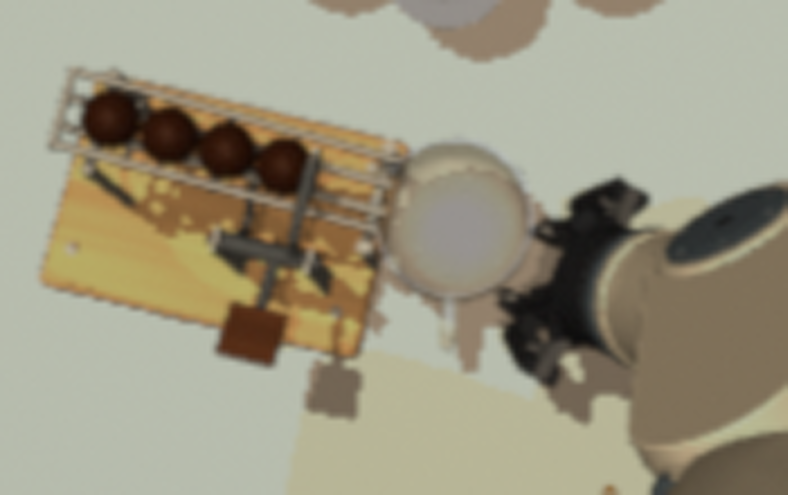

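Call:
drive_tool(
  plan=[
    {"x": 0.05, "y": -0.01, "z": 0.02, "ax": 0, "ay": 0, "az": 0, "hand": 40},
    {"x": 0.09, "y": -0.02, "z": 0.04, "ax": 0, "ay": 0, "az": 0, "hand": 40},
    {"x": 0.13, "y": -0.03, "z": 0.06, "ax": 0, "ay": 0, "az": 0, "hand": 40},
    {"x": 0.16, "y": -0.04, "z": 0.075, "ax": 0, "ay": 0, "az": 0, "hand": 40},
  ],
)

```text
clock: 5.55
eef_pos: [501.4, 33.5, 33.5]
tcp_rot: [3.133, -0.428, 1.136]
contact_force: [-21.0, -40.4, 22.2]
opening: 0.466
grasp_force: 22.0
```

Call:
drive_tool(
  plan=[
    {"x": -0.09, "y": 0.02, "z": -0.04, "ax": 0, "ay": 0, "az": 0, "hand": 40},
    {"x": -0.2, "y": 0.02, "z": -0.09, "ax": 0, "ay": 0, "az": 0, "hand": 40},
    {"x": -0.4, "y": 0.02, "z": -0.2, "ax": 0, "ay": 0, "az": 0, "hand": 40},
    {"x": -0.8, "y": 0.02, "z": -0.4, "ax": 0, "ay": 0, "az": 0, "hand": 40},
  ],
)

```text
clock: 5.95
eef_pos: [483.6, -4.1, 35.5]
tcp_rot: [3.138, -0.434, 1.136]
contact_force: [-0.2, -1.0, -0.1]
opening: 0.471
grasp_force: 0.0
```

```bash
python3 -c "
from h import *
go((470,-40,150),1.133,25)
im=imaging.grab_frame('top');cv2.imwrite('pics/t4.png',cv2.resize(im[195:305,160:335,::-1],None,fx=4.5,fy=4.5,interpolation=cv2.INTER_CUBIC))
"
```

```text
t 5.95 from [483.6  -4.1  35.5] xyz [ 0.27  0.06 -2.4 ] a [0.02 0.03 0.03] F [-0.2 -1.  -0.1]
```

View pics/t4.png

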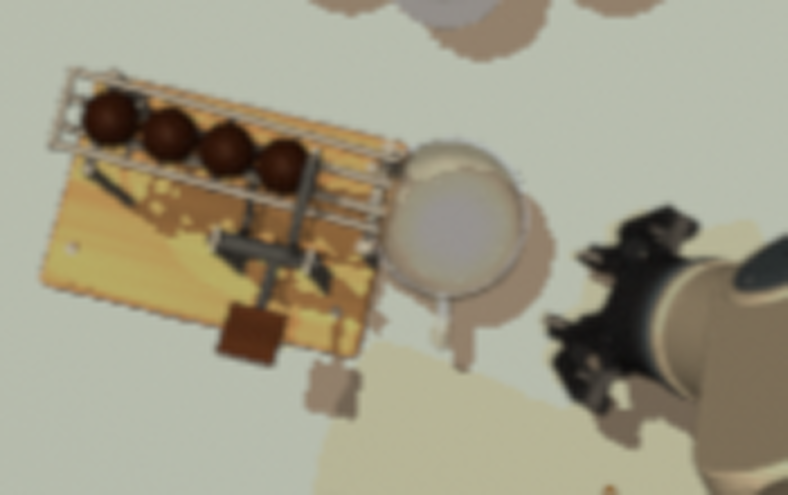

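```bash
python3 -c "
from h import *
go((440,-20,260),1.366,0)"
```

```text
t 6.0 from [482.5  -6.5  35.3] xyz [ 1.34 -0.64 -4.34] a [ 0.52 -4.11 -2.17] F [-0.1 -0.9 -0.6]
```

Call:
drive_tool(
  plan=[
    {"x": 0, "y": 0, "z": -0.9, "ax": 0, "ay": 0, "az": 0, "hand": 0},
    {"x": 0, "y": 0, "z": -1.8, "ax": 0, "ay": 0, "az": 0, "hand": 0},
    {"x": 0.2, "y": -0.2, "z": -2.7, "ax": 0.1, "ay": -1, "az": -0.5, "hand": 0},
    {"x": 0.5, "y": -0.4, "z": -3.6, "ax": 0.3, "ay": -2, "az": -1.1, "hand": 0},
    {"x": 1, "y": -0.6, "z": -4.34, "ax": 0.4, "ay": -3.2, "az": -1.7, "hand": 0},
    {"x": 1.34, "y": -0.64, "z": -4.34, "ax": 0.52, "ay": -4.1, "az": -2.17, "hand": 0},
    {"x": 1.34, "y": -0.64, "z": -4.34, "ax": 0.52, "ay": -4.1, "az": -2.17, "hand": 0},
    {"x": 1.34, "y": -0.64, "z": -4.34, "ax": 0.52, "ay": -4.1, "az": -2.17, "hand": 0},
  ],
)

```text
clock: 6.8
eef_pos: [440.8, -16.8, 260.1]
tcp_rot: [-3.14, -0.003, 1.368]
contact_force: [0.4, 0.6, 0.0]
opening: 0.0
grasp_force: 0.0
```

```bash
python3 -c "
from h import *
go((435,186,240),1.366,0)"
```

```text
t 6.8 from [440.8 -16.8 260.1] xyz [ 3.95 -0.93  0.41] a [-0.01 -0.02  0.02] F [0.4 0.6 0. ]
```

Call:
drive_tool(
  plan=[
    {"x": 0.6, "y": -0.2, "z": 0, "ax": 0, "ay": 0, "az": 0, "hand": 0},
    {"x": 1.3, "y": -0.4, "z": 0, "ax": 0, "ay": 0, "az": 0, "hand": 0},
    {"x": 2.1, "y": -0.6, "z": 0, "ax": 0, "ay": 0, "az": 0, "hand": 0},
    {"x": 2.9, "y": -0.8, "z": 0, "ax": 0, "ay": 0, "az": 0, "hand": 0},
    {"x": 3.6, "y": -0.93, "z": 0.2, "ax": 0, "ay": 0, "az": 0, "hand": 0},
    {"x": 3.95, "y": -0.93, "z": 0.41, "ax": 0, "ay": 0, "az": 0, "hand": 0},
    {"x": 3.95, "y": -0.93, "z": 0.41, "ax": 0, "ay": 0, "az": 0, "hand": 0},
    {"x": 3.95, "y": -0.93, "z": 0.41, "ax": 0, "ay": 0, "az": 0, "hand": 0},
  ],
)

```text
clock: 7.6
eef_pos: [435.4, 183.6, 238.9]
tcp_rot: [-3.138, -0.0, 1.364]
contact_force: [0.4, -0.2, -0.2]
opening: -0.001
grasp_force: 0.0
```

```bash
python3 -c "
from h import *
c=imaging.camera_info('wrist')
im=imaging.grab_frame('wrist');cv2.imwrite('pics/w5.png',im[:,:,::-1])
go((435.4,185.9,190),1.366,0)
print(proj('wrist',(439,185,169),c),proj('wrist',(435.4,185.9,169),c))
print(ray('wrist',280,400,169,c))"
```

```text
t 7.65 from [435.6 183.5 239.4] xyz [ 0.05 -0.01  0.99] a [-0.03 -0.01 -0.02] F [ 1.  -0.2 -0.4]
[282.78690313 224.60319175] [276.77487075 224.37511899]
[410.63773522  56.44734061 169.        ]
```

View pics/w5.png

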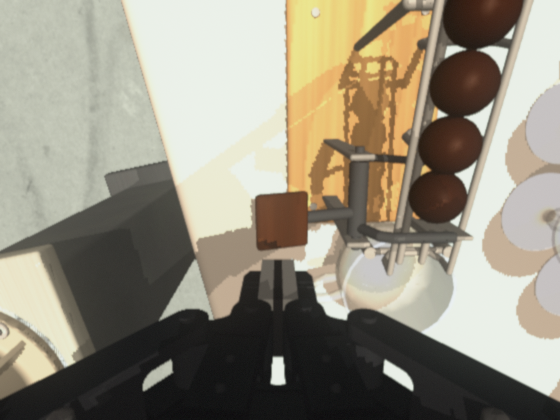

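Call:
drive_tool(
  plan=[
    {"x": 0.05, "y": 0, "z": 0.5, "ax": 0, "ay": 0, "az": 0, "hand": 0},
    {"x": 0.05, "y": 0, "z": 0.99, "ax": 0, "ay": 0, "az": 0, "hand": 0},
    {"x": 0.05, "y": 0, "z": 1.3, "ax": 0, "ay": 0, "az": 0, "hand": 0},
    {"x": 0.05, "y": 0, "z": 1.5, "ax": 0, "ay": 0, "az": 0, "hand": 0},
    {"x": 0.05, "y": 0, "z": 1.68, "ax": 0, "ay": 0, "az": 0, "hand": 0},
    {"x": 0.05, "y": 0, "z": 1.8, "ax": 0, "ay": 0, "az": 0, "hand": 0},
    {"x": 0.05, "y": 0, "z": 1.88, "ax": 0, "ay": 0, "az": 0, "hand": 0},
    {"x": 0.05, "y": 0, "z": 1.92, "ax": 0, "ay": 0, "az": 0, "hand": 0},
  ],
)

```text
clock: 8.45
eef_pos: [436.6, 187.5, 144.2]
tcp_rot: [-3.141, -0.001, 1.365]
contact_force: [-1.6, -2.5, 4.7]
opening: 0.003
grasp_force: 2.1
```

Call:
drive_tool(
  plan=[
    {"x": 0, "y": 0, "z": 0.02, "ax": 0, "ay": 0, "az": 0, "hand": 0},
    {"x": 0, "y": 0, "z": 0.04, "ax": 0, "ay": 0, "az": 0, "hand": 0},
    {"x": 0, "y": 0, "z": 0.05, "ax": 0, "ay": 0, "az": 0, "hand": 0},
  ],
)

```text
clock: 8.75
eef_pos: [436.8, 187.9, 141.9]
tcp_rot: [3.142, -0.002, 1.366]
contact_force: [-0.1, -3.0, 4.1]
opening: 0.0
grasp_force: 2.1
```

```bash
python3 -c "
from h import *
im=imaging.grab_frame('wrist'); a=cv2.resize(im[:,:,::-1],(400,300))
t=imaging.grab_frame('side')[:,:,::-1][140:280,190:330]
cv2.imwrite('pics/w6.png',np.hstack([a,cv2.resize(t,(300,300),interpolation=cv2.INTER_CUBIC)]))"
```

```text
(no output)
```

View pics/w6.png

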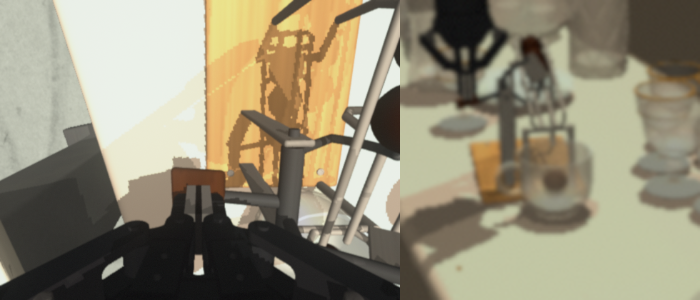

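Call:
drive_tool(
  plan=[
    {"x": 0, "y": 0, "z": 0, "ax": 0, "ay": 0, "az": 0, "hand": 0},
    {"x": 0, "y": 0, "z": 0, "ax": 0, "ay": 0, "az": 0, "hand": 0},
    {"x": 0, "y": 0, "z": -0.25, "ax": 0, "ay": 0, "az": 0, "hand": 0},
    {"x": 0, "y": 0, "z": -0.55, "ax": 0, "ay": 0, "az": 0, "hand": 0},
    {"x": 0, "y": 0, "z": -0.85, "ax": 0, "ay": 0, "az": 0, "hand": 0},
    {"x": 0, "y": 0, "z": -1.2, "ax": 0, "ay": 0, "az": 0, "hand": 0},
    {"x": 0, "y": 0, "z": -1.7, "ax": 0, "ay": 0, "az": 0, "hand": 0},
    {"x": 0, "y": 0, "z": -2, "ax": 0, "ay": 0, "az": 0, "hand": 0},
  ],
)

```text
clock: 9.65
eef_pos: [437.0, 188.2, 244.0]
tcp_rot: [3.141, -0.003, 1.365]
contact_force: [0.4, 0.5, -0.1]
opening: 0.001
grasp_force: 0.0
```

Call:
drive_tool(
  plan=[
    {"x": 0, "y": 0, "z": 0, "ax": 0, "ay": 0, "az": 0, "hand": 0},
    {"x": 0, "y": 0, "z": 0, "ax": 0, "ay": 0, "az": 0, "hand": 0},
    {"x": 0, "y": 0, "z": 0, "ax": 0, "ay": 0, "az": 0, "hand": 0},
    {"x": 0, "y": 0, "z": 0, "ax": 0, "ay": 0, "az": 0, "hand": 0},
    {"x": 0, "y": 0, "z": 0, "ax": 0, "ay": 0, "az": 0, "hand": 0},
    {"x": 0, "y": 0, "z": 0, "ax": 0, "ay": 0, "az": 0, "hand": 0},
  ],
)

```text
clock: 10.25
eef_pos: [436.4, 187.6, 241.2]
tcp_rot: [-3.14, -0.001, 1.365]
contact_force: [0.0, 0.4, -0.6]
opening: -0.0
grasp_force: 0.0
```

```bash
python3 -c "
from h import *
print(monitor.sense()['contact_force'],monitor.sense()['eef_pos'])
im=imaging.grab_frame('wrist'); a=cv2.resize(im[:,:,::-1],(400,300))
t=imaging.grab_frame('side')[:,:,::-1][140:280,190:330]
cv2.imwrite('pics/w7.png',np.hstack([a,cv2.resize(t,(300,300),interpolation=cv2.INTER_CUBIC)]))"
```

```text
[ 0.04023135  0.37859765 -0.56760852] [436.37623619 187.57772883 241.24891771]
```

View pics/w7.png

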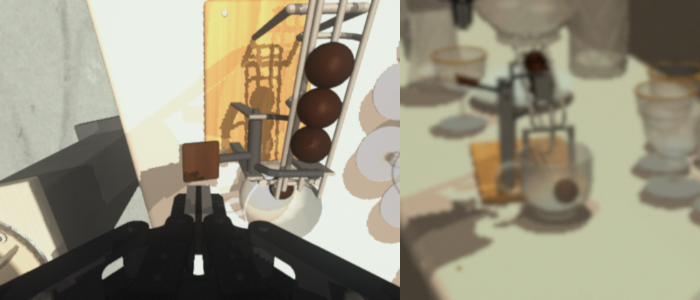

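Call:
drive_tool(
  plan=[
    {"x": 0, "y": 0, "z": 0, "ax": 0, "ay": 0, "az": 0, "hand": 0},
    {"x": 0, "y": 0, "z": 0, "ax": 0, "ay": 0, "az": 0, "hand": 0},
    {"x": 0, "y": 0, "z": 0, "ax": 0, "ay": 0, "az": 0, "hand": 0},
    {"x": 0, "y": 0, "z": 0, "ax": 0, "ay": 0, "az": 0, "hand": 0},
    {"x": 0, "y": 0, "z": 0, "ax": 0, "ay": 0, "az": 0, "hand": 0},
    {"x": 0, "y": 0, "z": 0, "ax": 0, "ay": 0, "az": 0, "hand": 0},
    {"x": 0, "y": 0, "z": 0, "ax": 0, "ay": 0, "az": 0, "hand": 0},
    {"x": 0, "y": 0, "z": 0, "ax": 0, "ay": 0, "az": 0, "hand": 0},
  ],
)

```text
clock: 11.15
eef_pos: [436.6, 187.6, 241.7]
tcp_rot: [-3.141, -0.002, 1.365]
contact_force: [-0.1, 0.2, 0.4]
opening: -0.002
grasp_force: 0.0
```

Call:
drive_tool(
  plan=[
    {"x": 0, "y": 0, "z": 0, "ax": 0, "ay": 0, "az": 0, "hand": 0},
    {"x": 0, "y": 0, "z": 0, "ax": 0, "ay": 0, "az": 0, "hand": 0},
    {"x": 0, "y": 0, "z": 0, "ax": 0, "ay": 0, "az": 0, "hand": 0},
    {"x": 0, "y": 0, "z": 0, "ax": 0, "ay": 0, "az": 0, "hand": 0},
    {"x": 0, "y": 0, "z": 0, "ax": 0, "ay": 0, "az": 0, "hand": 0},
    {"x": 0, "y": 0, "z": 0, "ax": 0, "ay": 0, "az": 0, "hand": 0},
    {"x": 0, "y": 0, "z": 0, "ax": 0, "ay": 0, "az": 0, "hand": 0},
    {"x": 0, "y": 0, "z": 0, "ax": 0, "ay": 0, "az": 0, "hand": 0},
  ],
)

```text
clock: 11.95
eef_pos: [436.5, 187.6, 241.7]
tcp_rot: [-3.141, -0.002, 1.365]
contact_force: [0.1, 0.0, 0.2]
opening: 0.004
grasp_force: 0.0
```

```bash
python3 -c "
from h import *
import time
def brown():
    im=imaging.grab_frame('side')[200:250,250:320].astype(int)
    m=(im.sum(2)<260); return np.argwhere(m).mean(0).round(2),m.sum()
for i in range(12):
    b=brown()
    if i%4==3: print(b)
"
```

```text
(array([35.52, 15.36]), np.int64(181))
(array([35.49, 15.32]), np.int64(184))
(array([35.52, 15.35]), np.int64(182))
```

```bash
python3 -c "
from rig import r
print(r.sign_off())"
```

```text
the job is handed in; nothing more can be done
None
```

I pushed the mug against the dispenser's front legs and released one chocolate into it; the key is up again, three chocolates are still in the lane, and the job is handed in at about 12.6 s (no verdict was returned).

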